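# Shut the knife case and click its padlock home

### The arm

A 6-joint arm with a two-finger parallel gripper is mounted at the origin on the work surface. World frame = base frame: x ahead of the robot, y to its left, z up, the work surface at z = 0. Lengths are in m, angles in rad, forces in N, time in s.
With the tool pointing down it reaches from about 0.35 to 0.975 m from the base axis. Payload 17.4 kg.
Tool frame: the origin (TCP) lies midway between the tips of the shut fingers; the grasp point (between the pads) lies 19 mm behind it; z points along the fingers, y is the direction in which the jaws open and shut (so a half turn about z gives the same grasp; the last joint's range is limited). The gripper opens to 85 mm and grips with 20 to 120 N. Pads are 22 mm wide; open, the fingers measure 114 mm over their backs; the gripper's body (76 mm by 85 mm) begins 54 mm behind the grasp point. The pads swing forward as they close: fully open they stand 13 mm farther back than shut.
Start: joints at [1.273, 0.116, 1.442, -0, 1.584, -0.038], TCP at [0.173, 0.652, 0.231] pointing down, gripper open.
Joint ranges: [-2.83, 2.83], [-0.83, 2.19], [0.07, 2.5], [-1.14, 4.28], [0.01, 3], [-2.97, 2.97]. Speed limits (rad/s): [1.89, 1.89, 2.22, 3.14, 3.14, 3.14].

### API

Orientations are given as a 3x3 rotation matrix whose columns are the frame's x, y, z axes.
In Python, from cell import arm, eyes, workorder, finder gives the robot as it stands. The module is installed in compiled form; this text tells all that it offers.
- The arm moves only by the tool step_arm, never from a script. Its argument "plan" is a list of rows, each an object with "linear": the shift along the tool's x, y, z in mm, a list of three; "delta_rot": the turn, a rotation vector about the tool's x, y, z in degrees, a list of three; "jaw": the opening, from 0 (shut) to 1 (fully open). In form: [{"linear": [x, y, z], "delta_rot": [rx, ry, rz], "jaw": jaw}, ...]. A call has exactly 5 rows; each row is the pose to reach, as a shift and turn from the pose commanded when the call began, along the tool's axes at that moment; what a row does not reach only later rows make up. A row lasts 1/8 s, in which the tool goes at most 62.5 mm and 10.7 degrees, less where a joint would pass 70% of its speed; a pose out of reach is approached as far as the arm can. A call with a gripper value outside its range is refused whole. The fingers move at their own pace and stop on an object; "grip_force" is the grip in N (left out, the last holds). Time passes only in rows, so rows that repeat a pose let the fingers close, or fill a call up. It gives the time, the measured TCP pose, the force and the opening at its end, in the units of the state.
- arm.get_obs(): the state, without advancing time (a new reading comes with each control period).
- eyes.grab_frame(name): name is "scene" or "top"; returns the picture (480x640x3 uint8, blue, green, red); there is no depth.
- eyes.camera_params(name): a dict with "K" (3x3 intrinsics, pixels), "R" (3x3) and "t" (3): a world point X has camera coordinates R X + t. Camera axes: x right, y down, z forward; pixel columns grow to the right and rows downward; lengths in m; the calibration is good to about 2 mm. A picture is of the moment at which its call begins. camera_params takes no time and is no camera call.
- workorder.finish_job(): hands the job in, once; it reports no verdict.
Trained networks look in the newest picture that a camera, given by its name, has taken for a name from the list of things; names that differ only in an ending like _2 or _b are one class to them, and where a whole thing is asked for, a point or a joint stands for the part that bears it (a point fixed in the world has none). Each returns a list of dicts, best first, with "p" (0 to 1); they miss things now and then, are a little off and sometimes report something else, mostly with a low value. They report only what shows in the picture. A call takes as long as a camera call.
- finder.trace(camera, thing): "region" (480x640 bool, what is visible of it) and "position" ([row, column] in pixels, amid what is visible of it).
The state is a dict: "time": time; "qpos": joint angles; "qvel": joint speeds; "joint_torque": joint torques, N m; "position": TCP position; "tool_rot": TCP orientation; "ft_force": force on the tool from outside, world axes, zero at the start; "torque": the same for the moment, N m; "grip_width": opening from 0.0 (shut) to 1.0 (fully open).
Only numpy, scipy, OpenCV 4.12 (cv2) and the standard library are available. Lean on these libraries where they do the work, as an engineer would, in place of code of your own. Each camera call takes 0.05 s, during which the arm holds its last target. There are 200 camera calls.

### The job

Lock the knives away for the night: lower the half-open lid of the metal knife case until it is fully shut, swing the raised padlock shackle round until it stands over the hasp and its hole, then press it down through the hasp until the lock clicks and the shackle stays down by itself. Leave the cans, the bottle, the tape and the small spare padlock where they are, and take your hand away.

Things in the scene. Friction and masses are not known exactly. Their poses are not given: they have to be found in the camera images.
- case: Flat aluminium knife case fixed to the counter, 160 (x) by 340 (y) by 75 mm high; origin at the centre of its underside, its -x side is the front, roughly towards the robot; z up. Cleaver and honing steel inside, lower than 30 mm. A brass padlock body is fixed to the middle of its front: 40 (x) by 70 (y) mm, centred 107 mm in front (-x) of the origin, its flat top 73 mm above the counter.
- lid (a joint): Opening angle of the case's lid, rad: 0 shut, starts half open (0.55 to 1.0), grows as its front edge rises. Hinged along the top of the case's back (+x) wall. The hinge is stiff: the lid stays wherever it is left and does not fall; pushing down on its upper face near the front edge with about 2 to 7 N shuts it.
- lid_hinge (a point): Point on the lid's hinge line, in the middle of its length (case frame: 80, 0, 75.5 mm). The hinge line runs along the case's y.
- lid_edge (a point): Middle of the lid's front edge, on its upper face, 166 mm from the hinge line along the lid. The lid is a flat plate 344 mm wide (case y) and 5 mm thick; shut, its upper face is 80.5 mm above the counter.
- hasp_eye (a point): Centre of the 18 mm square eye, on the upper face of the steel hasp tongue that sticks out 41 mm from the lid's front edge; tongue 32 mm wide, 4 mm thick, its middle 21 mm to the case's +y of the edge's middle. With the lid shut the eye lies right over lock_hole, this point 79.5 mm above the counter.
- lock_hole (a point): Mouth of the 16 mm square hole for the shackle's free leg, in the padlock's top, 73 mm above the counter (case frame: -107, 21, 73 mm).
- pivot (a point): Where the shackle's captive leg enters the padlock's top (case frame: -107, -21, 73 mm): the vertical axis that the shackle swings about.
- swing (a joint): Swing of the shackle about pivot, rad: 0 with its free leg exactly over lock_hole, against a firm stop; starts at 1.1 to 2.2, free leg swung to the front of the lock (from the case's +y towards -x, counter-clockwise from above). Light friction: 2 N on the middle of the bar turns it; it stays where it is left. It goes down only when in line (within about 0.07 rad).
- shackle (a joint): How far the shackle is pressed into the lock, m: 0 raised (start), 0.027 at most. A spring lifts it with 4.5 N at the top, 8.5 N at the bottom; a pawl adds some newtons on the way, so about 12 N takes it home. The pawl clicks in at 0.0245 and then holds it at about 0.024; let go earlier, it springs back up. There is no key.
- shackle_top (a point): Middle of the upper side of the shackle's top bar. The shackle is a steel U of 10 mm round bar, its legs 42 mm apart, the middle 22 mm of the top bar straight and level. Raised, this point is 146 mm above the counter and the free leg's tip 87.5 mm; pressed home it is 122 mm.
- can_a: Drinks can, 54 mm across, 165 mm tall, standing in front of the case's +y half; origin at the centre of its base. To be left alone.
- can_b: The same kind of can in front of the case's -y half. To be left alone.
- bottle: Clear bottle, 64 mm across, 210 mm tall, standing beyond the case's +y end; origin at the centre of its base. To be left alone.
- tape: Cardboard-coloured tape roll, 100 mm across, 48 mm high, lying flat beyond the case's -y end; origin at the centre of its base. To be left alone.
- small_lock: Small spare padlock lying flat on the counter, about 65 by 40 by 16 mm, between the case's lock and the robot; origin at the centre of its underside. To be left alone.

How it is judged:
On the way, in this order (a step that is already met when the one before it is completed fails the run):
1. the lid is shut while the shackle is still raised (value of joint lid below 0.05 rad and value of joint shackle below 0.01 m), for 0.2 s.
2. with the lid shut, the shackle is swung in line with the hasp's eye and the hole (value of joint lid below 0.05 rad and value of joint swing below 0.12 rad), for 0.1 s.
At the end, for the whole second after the job is handed in: The lid is shut (within 0.05 rad), the shackle is in line through the hasp (within 0.12 rad) and stays pressed in by more than 21.5 mm, held by the pawl alone (all of step 2 and value of joint shackle above 0.0215 m); the robot touches nothing.
It fails at once if a can, the bottle, the tape or the small padlock is shifted by more than 30 mm or knocked over (distance of any of can_a, can_b, bottle, tape, small_lock from where it was at the start of the episode above 0.03 m or angle between any of can_a, can_b, bottle's own z axis and vertical above 0.6 rad).
It also fails if it takes over 56 s, if anything falls off the work surface, if the arm or the gripper's body presses on something with over 40 N, if the wrist force passes 120 N, or if a joint passes its speed limit or range.

## Working session

There is one attempt and no reset: what is moved stays moved. The work goes in short steps, Python scripts to look and compute and a tool call to move; the robot and the scene stay as the last step left them, time stands still between calls to the robot, and variables do not carry over. Pictures are saved under pics/ and viewed, about 8 in all and at most 12, crops included, and the job is handed in when it is done.

Besides the shell and the picture viewer there is one more tool, called after "Call:" by a JSON object that holds its "op" and its "data", one argument or row to a line. step_arm: Moves the arm, as the interface text tells. Its arguments: {"type":"object","properties":{"plan":{"type":"array","items":{"type":"object","properties":{"linear":{"type":"array","items":{"type":"number"}},"delta_rot":{"type":"array","items":{"type":"number"}},"jaw":{"type":"number"}}}},"grip_force":{"type":"number"}},"required":["plan"]}

```bash
mkdir -p pics
cat > h.py <<'E'
import numpy as np, cv2
from cell import arm, eyes, workorder, finder
def cam(n):
    p=eyes.camera_params(n); return np.array(p["K"]),np.array(p["R"]),np.array(p["t"]).ravel()
def proj(n,X):
    K,R,t=cam(n); c=R@np.asarray(X,float)+t; u=K@c; return u[:2]/u[2]   # col,row
def onz(n,rc,z):
    K,R,t=cam(n); d=R.T@np.linalg.inv(K)@np.array([rc[1],rc[0],1.]); o=-R.T@t
    return o+d*(z-o[2])/d[2]
E
python3 - <<'E'
from h import *
o=arm.get_obs(); print({k:np.round(o[k],3).tolist() for k in("time","position","tool_rot","ft_force","grip_width")})
for n in("scene","top"):
    im=eyes.grab_frame(n); cv2.imwrite(f"pics/{n}0.png",im)
    K,R,t=cam(n); print(n,np.round(-R.T@t,3),np.round(R[2],2),K[0,0])
    for th in("case","lid_edge","lid_hinge","hasp_eye","lock_hole","pivot","shackle_top","can_a","bottle","tape","small_lock"):
        r=finder.trace(n,th); print(th,[(round(x["p"],2),np.round(x["position"]).tolist(),int(x["region"].sum())) for x in r[:3]])
E
```

```text
{'time': 0.0, 'position': [0.173, 0.652, 0.231], 'tool_rot': [[-0.966, 0.257, -0.0], [0.257, 0.966, -0.001], [0.0, -0.001, -1.0]], 'ft_force': [0.438, -0.555, 0.148], 'grip_width': 0.999}
scene [0.351 0.624 0.845] [ 0.26 -0.58 -0.77] 478.3782145673834
case [(0.62, [221.0, 312.0], 9868)]
lid_edge [(0.83, [178.0, 290.0], 2865)]
lid_hinge [(0.84, [177.0, 288.0], 2971), (0.5, [190.0, 358.0], 301), (0.26, [187.0, 365.0], 346)]
hasp_eye [(0.88, [179.0, 290.0], 2889), (0.16, [261.0, 392.0], 385)]
lock_hole [(0.6, [220.0, 350.0], 1194)]
pivot [(0.5, [192.0, 356.0], 246)]
shackle_top [(0.62, [261.0, 389.0], 379), (0.52, [187.0, 364.0], 279)]
can_a [(0.69, [284.0, 344.0], 1859), (0.63, [158.0, 391.0], 1515), (0.32, [180.0, 287.0], 2814)]
bottle [(0.95, [299.0, 261.0], 2278)]
tape [(0.66, [143.0, 353.0], 961)]
small_lock [(0.97, [260.0, 387.0], 380)]
top [0.531 0.049 1.029] [ 0.07 -0.01 -1.  ] 487.7459237965694
case [(0.65, [193.0, 355.0], 14806)]
lid_edge [(0.66, [180.0, 359.0], 8538), (0.25, [286.0, 267.0], 829)]
lid_hinge [(0.94, [182.0, 359.0], 8616)]
hasp_eye [(0.83, [178.0, 359.0], 8361), (0.68, [262.0, 373.0], 189)]
lock_hole [(0.66, [260.0, 362.0], 906)]
pivot [(0.6, [262.0, 375.0], 206)]
shackle_top [(0.46, [266.0, 377.0], 195), (0.26, [204.0, 494.0], 1514)]
can_a [(0.69, [268.0, 454.0], 1203), (0.57, [285.0, 263.0], 871)]
bottle [(0.92, [220.0, 216.0], 1340), (0.65, [267.0, 374.0], 156), (0.21, [270.0, 454.0], 1209)]
tape [(0.84, [205.0, 496.0], 1473), (0.41, [219.0, 215.0], 1370)]
small_lock [(0.9, [310.0, 342.0], 359)]
```

Run:
```python
import cv2
a=cv2.imread("pics/top0.png"); cv2.imwrite("pics/top0c.png",cv2.resize(a[110:340,180:560],(800,484),interpolation=cv2.INTER_CUBIC))
a=cv2.imread("pics/scene0.png"); cv2.imwrite("pics/scene0c.png",cv2.resize(a[110:350,210:450],(600,600),interpolation=cv2.INTER_CUBIC))
```

```text
(no output)
```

View pics/top0c.png

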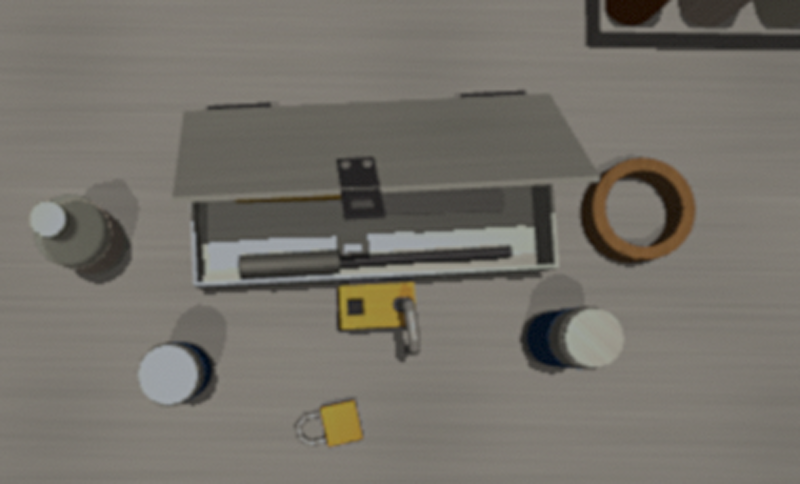

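View pics/scene0c.png

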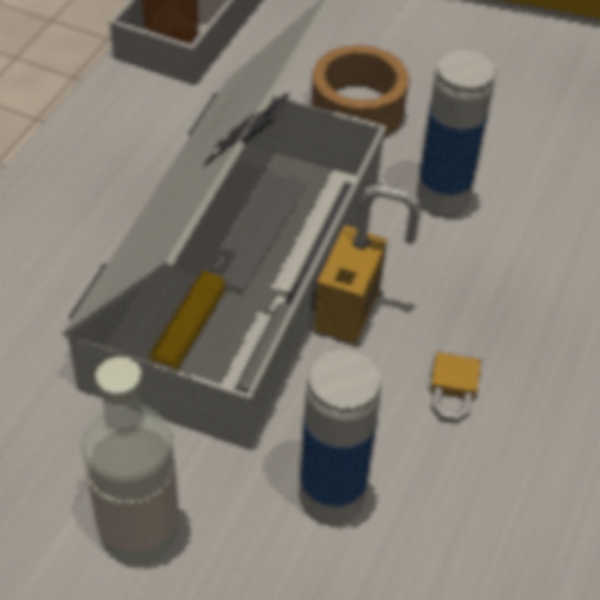

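```bash
cat > fit.py <<'E'
from h import *
from scipy.optimize import least_squares
T=lambda u,v:("top",(180+u/2.105,110+v/2.105)); S=lambda u,v:("scene",(210+u/2.5,110+v/2.5))
def model(p):
    x,y,w,th,ph=p; c,s=np.cos(w),np.sin(w)
    W=lambda q:np.array([x+c*q[0]-s*q[1],y+s*q[0]+c*q[1],q[2]])
    L=lambda a,yy,n:W([.08-a*np.cos(th)+n*np.sin(th),yy,.0755+a*np.sin(th)+n*np.cos(th)])
    Sh=lambda r,z:W([-.107-r*np.sin(ph),-.021+r*np.cos(ph),z])
    return W,L,Sh
def obs(p):
    W,L,Sh=model(p)
    return [(L(.166,.172,.005),T(173,195)),(L(.166,-.172,.005),T(598,177)),(L(0,.172,.005),T(183,110)),(L(0,-.172,.005),T(552,95)),
     (L(.187,.021,.004),T(362,204)),(W([-.107,.021,.073]),T(355,306)),(W([-.107,.021,.073]),S(345,275)),
     (W([-.08,.17,.075]),T(198,290)),(W([-.08,-.17,.075]),T(558,268)),(W([-.08,.17,.075]),S(250,393)),(W([-.08,-.17,.075]),S(385,127)),
     (Sh(.042,.0875),S(411,240)),(Sh(.042,.141),S(414,197)),(Sh(.042,.141),T(413,328)),(Sh(0,.141),T(402,303)),(L(.166,.172,.0),S(175,262))]
E
cat > run.py <<'E'
from fit import *
res=lambda p:np.concatenate([proj(n,X)-np.array(q) for X,(n,q) in obs(p)])
r=least_squares(res,[.62,.0,0,.7,1.5],loss="soft_l1"); p=r.x
print("p",p.round(4)); print(res(p).reshape(-1,2).round(1).tolist())
W,L,Sh=model(p); np.save("p.npy",p)
for k,v in dict(edge=L(.166,0,.005),eye=L(.187,.021,.004),hole=W([-.107,.021,.073]),pivot=W([-.107,-.021,.073]),top=Sh(.021,.146)).items(): print(k,v.round(4))
for n,rc,z in(("top",(110+372/2.105,180+170/2.105),.165),("top",(110+337/2.105,180+593/2.105),.165),("top",(110+425/2.105,180+340/2.105),.016),("top",(110+218/2.105,180+48/2.105),.21)): print(onz(n,rc,z).round(3))
E
python3 run.py
```

```text
p [ 0.6716 -0.0289  0.0587  0.9195  1.623 ]
[[-0.2, 1.1], [0.5, 0.3], [0.5, 0.3], [-1.3, -0.4], [0.4, -0.6], [-0.1, 0.3], [0.1, -0.5], [-2.1, -2.3], [-0.2, -0.0], [-0.1, 0.7], [0.1, -1.2], [-0.6, 0.4], [1.0, 0.1], [0.3, 10.5], [3.1, -0.6], [-1.2, 0.4]]
edge [ 0.6549 -0.0299  0.2105]
eye [ 0.6402 -0.0097  0.2266]
hole [ 0.5635 -0.0142  0.073 ]
pivot [ 0.566  -0.0562  0.073 ]
top [ 0.5451 -0.0585  0.146 ]
[0.504 0.146 0.165]
[ 0.537 -0.209  0.165]
[ 0.449 -0.004  0.016]
[0.627 0.241 0.21 ]
```

Call:
{"op": "step_arm", "data": {
  "plan": [
    {"linear": [0, 0, -60], "delta_rot": [0, 0, 0], "jaw": 0},
    {"linear": [-40, -30, -100], "delta_rot": [0, 0, -9], "jaw": 0},
    {"linear": [-90, -66, -100], "delta_rot": [0, 0, -18.3], "jaw": 0},
    {"linear": [-138, -101, -100], "delta_rot": [0, 0, -18.3], "jaw": 0},
    {"linear": [-186, -136, -100], "delta_rot": [0, 0, -18.3], "jaw": 0}
  ]
}}

```text
time: 1.82
position: [0.3191, 0.4715, 0.3315]
tool_rot: [[-0.998, -0.06, 0.0], [-0.06, 0.998, 0.0], [-0.0, 0.0, -1.0]]
ft_force: [0.0, 1.0, 0.1]
grip_width: 0.001
```

```bash
cat > go.py <<'E'
import sys; from h import *
from scipy.spatial.transform import Rotation as Ro
# args: case-frame targets x y z (mm) in threes -> tool-frame shifts
p=np.load("p.npy"); o=arm.get_obs(); P=np.array(o["position"]); R=np.array(o["tool_rot"])
C=Ro.from_euler("z",p[2]).as_matrix(); O=np.array([p[0],p[1],0])
print("t",round(o["time"],2),"case-frame tcp mm",((P-O)@C*1000).round(1),"F case",(np.array(o["ft_force"])@C).round(1),"jaw",round(float(o["grip_width"]),2))
G=C@np.diag([-1,1,-1]); print("rot",np.degrees(Ro.from_matrix(R.T@G).as_rotvec()).round(1))
for q in np.array(sys.argv[1:],float).reshape(-1,3): print(q,(R.T@(O+C@q/1000-P)*1000).round(1))
E
cat > lid.py <<'E'
import numpy as np
for th in np.arange(.92,-.01,-.115): print(round(th,2),np.round([80-166*np.cos(th)+5*np.sin(th),75.5+166*np.sin(th)+5*np.cos(th)],1))
E
python3 lid.py; python3 go.py 0 65 330
```

```text
0.92 [-16.6 210.6]
0.8 [-31.5 198.6]
0.69 [-44.8 185. ]
0.58 [-56.6 170. ]
0.46 [-66.5 153.7]
0.35 [-74.5 136.3]
0.23 [-80.5 118.2]
0.12 [-84.3  99.5]
0.0 [-86.   80.5]
t 1.82 case-frame tcp mm [-322.5  520.3  331.5] F case [0.1 1.  0.1] jaw 0.0
rot [0.  0.  0.1]
[  0.  65. 330.] [-322.  -455.7    1.5]
```

Call:
{"op": "step_arm", "data": {
  "plan": [
    {"linear": [-34, -48, 0], "delta_rot": [0, 0, 0], "jaw": 0},
    {"linear": [-68, -96, 0], "delta_rot": [0, 0, 0], "jaw": 0},
    {"linear": [-102, -144, 0], "delta_rot": [0, 0, 0], "jaw": 0},
    {"linear": [-136, -192, 0], "delta_rot": [0, 0, 0], "jaw": 0},
    {"linear": [-170, -240, 0], "delta_rot": [0, 0, 0], "jaw": 0}
  ]
}}

```text
time: 2.45
position: [0.5031, 0.242, 0.3316]
tool_rot: [[-0.998, -0.06, 0.001], [-0.06, 0.998, 0.0], [-0.001, 0.0, -1.0]]
ft_force: [0.5, 0.1, -0.3]
grip_width: 0.004
```

Call:
{"op": "step_arm", "data": {
  "plan": [
    {"linear": [-34, -48, 0], "delta_rot": [0, 0, 0], "jaw": 0},
    {"linear": [-68, -96, 0], "delta_rot": [0, 0, 0], "jaw": 0},
    {"linear": [-102, -144, 0], "delta_rot": [0, 0, 0], "jaw": 0},
    {"linear": [-136, -192, 0], "delta_rot": [0, 0, 0], "jaw": 0},
    {"linear": [-152, -216, 0], "delta_rot": [0, 0, 0], "jaw": 0}
  ]
}}

```text
time: 3.08
position: [0.6681, 0.0348, 0.3306]
tool_rot: [[-0.998, -0.058, -0.001], [-0.058, 0.998, -0.0], [0.001, -0.0, -1.0]]
ft_force: [-0.8, 0.0, -0.7]
grip_width: 0.004
```

```bash
python3 go.py -8 65 225
```

```text
t 3.08 case-frame tcp mm [2.000e-01 6.380e+01 3.306e+02] F case [-0.8  0.1 -0.7] jaw 0.0
rot [-0.  -0.  -0.1]
[ -8.  65. 225.] [  8.1   1.3 105.6]
```

Call:
{"op": "step_arm", "data": {
  "plan": [
    {"linear": [3, 1, 55], "delta_rot": [0, 0, 0], "jaw": 0},
    {"linear": [5, 1, 106], "delta_rot": [0, 0, 0], "jaw": 0},
    {"linear": [12, 1, 119], "delta_rot": [0, 0, 0], "jaw": 0},
    {"linear": [20, 1, 132], "delta_rot": [0, 0, 0], "jaw": 0},
    {"linear": [33, 1, 146], "delta_rot": [0, 0, 0], "jaw": 0}
  ]
}}

```text
time: 3.7
position: [0.6335, 0.0365, 0.1902]
tool_rot: [[-0.998, -0.06, 0.003], [-0.06, 0.998, 0.0], [-0.003, -0.0, -1.0]]
ft_force: [-17.8, -0.9, 23.1]
grip_width: -0.003
```

```bash
python3 - <<'E'
from h import *
a=eyes.grab_frame("scene")[110:350,190:430]; b=eyes.grab_frame("top")[110:350,240:480]
cv2.imwrite("pics/lid1.png",cv2.resize(np.hstack([a,b]),(800,400),interpolation=cv2.INTER_CUBIC))
E
python3 go.py -45 65 170
```

```text
t 3.8 case-frame tcp mm [-34.9  67.5 188.3] F case [-4.1  1.   4. ] jaw 0.0
rot [-0.   0.1  0.1]
[-45.  65. 170.] [10.2 -2.5 18.3]
```

View pics/lid1.png

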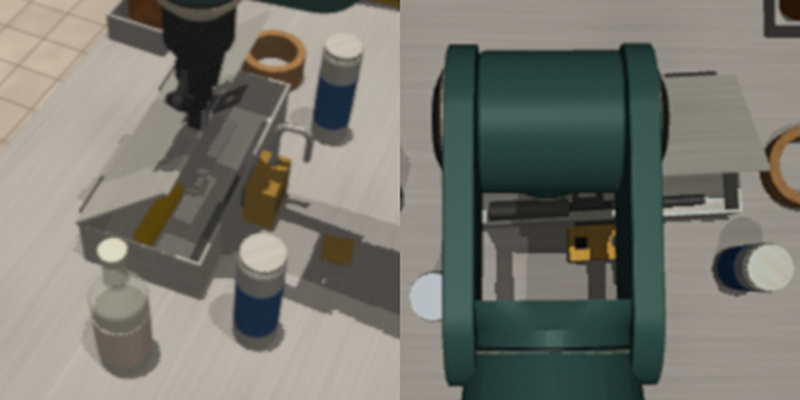

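```bash
python3 - <<'E'
from fit import *
p=np.load("p.npy")
for th in(.92,.85,.8,.75,.7,.65,.6):
    p[3]=th; W,L,Sh=model(p); u=proj("top",L(.166,-.172,.005)); v=proj("scene",L(.166,.172,.005)); print(th,((u-[240,110])*1.667+[400,0]).round(), ((v-[190,110])*1.667).round())
E
python3 go.py
```

```text
0.92 [774. 141.] [144. 172.]
0.85 [773. 151.] [153. 179.]
0.8 [772. 157.] [158. 184.]
0.75 [771. 164.] [163. 189.]
0.7 [769. 170.] [168. 195.]
0.65 [768. 176.] [173. 200.]
0.6 [766. 181.] [178. 205.]
t 3.8 case-frame tcp mm [-34.9  67.5 188.3] F case [-4.1  1.   4. ] jaw 0.0
rot [-0.   0.1  0.1]
```

Call:
{"op": "step_arm", "data": {
  "plan": [
    {"linear": [8, 0, 18], "delta_rot": [0, 0, 0], "jaw": 0},
    {"linear": [18, 0, 35], "delta_rot": [0, 0, 0], "jaw": 0},
    {"linear": [25, 0, 52], "delta_rot": [0, 0, 0], "jaw": 0},
    {"linear": [31, 0, 70], "delta_rot": [0, 0, 0], "jaw": 0},
    {"linear": [34, 0, 86], "delta_rot": [0, 0, 0], "jaw": 0}
  ]
}}

```text
time: 4.42
position: [0.5996, 0.0342, 0.0987]
tool_rot: [[-0.998, -0.06, 0.0], [-0.06, 0.998, 0.0], [-0.0, 0.0, -1.0]]
ft_force: [-0.9, 1.5, 2.9]
grip_width: -0.003
```

```bash
python3 go.py -71 68 82
```

```text
t 4.42 case-frame tcp mm [-68.1  67.3  98.7] F case [-0.8  1.6  2.9] jaw -0.0
rot [0.  0.  0.1]
[-71.  68.  82.] [ 2.9  0.7 16.7]
```

Call:
{"op": "step_arm", "data": {
  "plan": [
    {"linear": [2, 0, 8], "delta_rot": [0, 0, 0], "jaw": 0},
    {"linear": [2, 0, 14], "delta_rot": [0, 0, 0], "jaw": 0},
    {"linear": [2, 0, 17], "delta_rot": [0, 0, 0], "jaw": 0},
    {"linear": [2, 0, 18], "delta_rot": [0, 0, 0], "jaw": 0},
    {"linear": [2, 0, 18], "delta_rot": [0, 0, 0], "jaw": 0}
  ]
}}

```text
time: 5.05
position: [0.5981, 0.034, 0.0814]
tool_rot: [[-0.998, -0.06, 0.0], [-0.06, 0.998, -0.0], [-0.0, -0.0, -1.0]]
ft_force: [0.6, 0.2, 0.1]
grip_width: -0.001
```

```bash
python3 go.py -70 68 82
```

```text
t 5.05 case-frame tcp mm [-69.7  67.1  81.4] F case [0.7 0.2 0.1] jaw -0.0
rot [-0.  0.  0.]
[-70.  68.  82.] [ 0.3  0.9 -0.6]
```

Call:
{"op": "step_arm", "data": {
  "plan": [
    {"linear": [0, 0, 1], "delta_rot": [0, 0, 0], "jaw": 0},
    {"linear": [0, 0, 1.5], "delta_rot": [0, 0, 0], "jaw": 0},
    {"linear": [0, 0, 2], "delta_rot": [0, 0, 0], "jaw": 0},
    {"linear": [0, 0, 2], "delta_rot": [0, 0, 0], "jaw": 0},
    {"linear": [0, 0, 2], "delta_rot": [0, 0, 0], "jaw": 0}
  ]
}}

```text
time: 5.68
position: [0.5981, 0.034, 0.0804]
tool_rot: [[-0.998, -0.06, 0.001], [-0.06, 0.998, -0.0], [-0.001, -0.0, -1.0]]
ft_force: [-6.0, -0.6, 11.3]
grip_width: 0.002
```

Call:
{"op": "step_arm", "data": {
  "plan": [
    {"linear": [0, 0, -50], "delta_rot": [0, 0, 0], "jaw": 0},
    {"linear": [0, 0, -110], "delta_rot": [0, 0, 0], "jaw": 0},
    {"linear": [25, -50, -130], "delta_rot": [0, 0, 0], "jaw": 0},
    {"linear": [50, -100, -130], "delta_rot": [0, 0, 0], "jaw": 0},
    {"linear": [60, -135, -130], "delta_rot": [0, 0, 0], "jaw": 0}
  ]
}}

```text
time: 6.3
position: [0.5451, -0.106, 0.2098]
tool_rot: [[-0.998, -0.059, 0.001], [-0.059, 0.998, -0.001], [-0.001, -0.001, -1.0]]
ft_force: [0.5, 0.4, 0.1]
grip_width: -0.0
```

```bash
python3 - <<'E'
from fit import *
p=np.load("p.npy"); p[3]=0; W,L,Sh=model(p)
a=eyes.grab_frame("scene")[160:290,290:430]; 
f=lambda X:(proj("scene",X)-[290,160]).round(1)
print("eye",f(L(.187,.021,.004))*5,"tip",f(Sh(.042,.0875))*5,"corner",f(Sh(.042,.141))*5, "edgecorner+y",f(L(.166,.172,.005))*5)
cv2.imwrite("pics/sh1.png",cv2.resize(a,(700,650)[:2],interpolation=cv2.INTER_CUBIC)[:600])
E
python3 go.py -130 -65 118
```

```text
eye [291.5 287.5] tip [419. 232.] corner [433.  144.5] edgecorner+y [111.5 540. ]
t 6.35 case-frame tcp mm [-131.4  -72.4  209.6] F case [-0.6 -2.2 -0. ] jaw -0.0
rot [-0.1  0.  -0.1]
[-130.  -65.  118.] [-1.3  7.5 91.6]
```

View pics/sh1.png

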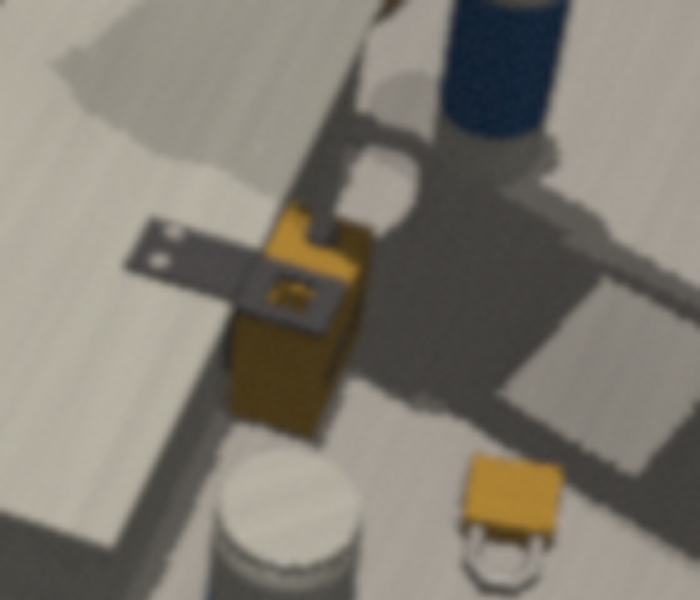

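Call:
{"op": "step_arm", "data": {
  "plan": [
    {"linear": [0, 0, 45], "delta_rot": [0, 0, 0], "jaw": 0},
    {"linear": [0, 0, 85], "delta_rot": [0, 0, 0], "jaw": 0},
    {"linear": [0, 0, 92], "delta_rot": [0, 0, 0], "jaw": 0},
    {"linear": [0, 12, 92], "delta_rot": [0, 0, 0], "jaw": 0},
    {"linear": [0, 24, 92], "delta_rot": [0, 0, 0], "jaw": 0}
  ]
}}

```text
time: 6.98
position: [0.5453, -0.0795, 0.1192]
tool_rot: [[-0.998, -0.06, 0.002], [-0.06, 0.998, -0.0], [-0.002, -0.0, -1.0]]
ft_force: [-0.0, -0.4, -0.2]
grip_width: -0.001
```

```bash
python3 - <<'E'
import numpy as np
for ph in(1.62,1.5,1.25,1.0,.75,.5,.25,0.1,0):
    d=np.array([-np.sin(ph),np.cos(ph)]);n=np.array([np.cos(ph),np.sin(ph)])
    h=11*abs(n[0])+14.5*abs(n[1])+5
    print(ph,(np.array([-107,-21])+24*d-h*n).round(1))
E
python3 go.py -131 -42 118
```

```text
1.62 [-130.   -42.2]
1.5 [-132.4  -39.5]
1.25 [-136.8  -34.5]
1.0 [-139.7  -27.5]
0.75 [-140.1  -19.1]
0.5 [-137.5  -10.3]
0.25 [-131.6   -2.5]
0.1 [-126.7    1.1]
0 [-123.    3.]
t 6.97 case-frame tcp mm [-129.   -43.1  119.2] F case [-0.1 -0.4 -0.2] jaw -0.0
rot [-0.   0.1  0.1]
[-131.  -42.  118.] [2.  1.1 1.2]
```

Call:
{"op": "step_arm", "data": {
  "plan": [
    {"linear": [7, 10, 1], "delta_rot": [0, 0, 0], "jaw": 0},
    {"linear": [10, 17, 1], "delta_rot": [0, 0, 0], "jaw": 0},
    {"linear": [10, 26, 1], "delta_rot": [0, 0, 0], "jaw": 0},
    {"linear": [7, 34, 1], "delta_rot": [0, 0, 0], "jaw": 0},
    {"linear": [2, 42, 1], "delta_rot": [0, 0, 0], "jaw": 0}
  ]
}}

```text
time: 7.6
position: [0.5403, -0.0381, 0.1162]
tool_rot: [[-0.998, -0.059, -0.0], [-0.059, 0.998, -0.0], [0.0, 0.0, -1.0]]
ft_force: [-1.1, -2.0, -0.7]
grip_width: -0.002
```

```bash
python3 go.py -123 3 118
```

```text
t 7.6 case-frame tcp mm [-131.6   -1.4  116.2] F case [-1.3 -1.9 -0.7] jaw -0.0
rot [ 0. -0.  0.]
[-123.    3.  118.] [-8.6  4.4 -1.8]
```

Call:
{"op": "step_arm", "data": {
  "plan": [
    {"linear": [-3, 2, 0], "delta_rot": [0, 0, 0], "jaw": 0},
    {"linear": [-6, 3, 0], "delta_rot": [0, 0, 0], "jaw": 0},
    {"linear": [-9, 3, 0], "delta_rot": [0, 0, 0], "jaw": 0},
    {"linear": [-10, 3, 0], "delta_rot": [0, 0, 0], "jaw": 0},
    {"linear": [-10, 3, 0], "delta_rot": [0, 0, 0], "jaw": 0}
  ]
}}

```text
time: 8.22
position: [0.5498, -0.0349, 0.1162]
tool_rot: [[-0.998, -0.06, -0.001], [-0.06, 0.998, 0.0], [0.0, 0.0, -1.0]]
ft_force: [-3.6, 2.6, 1.0]
grip_width: 0.001
```

```bash
python3 - <<'E'
from fit import *
a=eyes.grab_frame("scene")[160:280,290:430]; cv2.imwrite("pics/sh2.png",cv2.resize(a,(700,600),interpolation=cv2.INTER_CUBIC))
p=np.load("p.npy"); p[4]=0; W,L,Sh=model(p); f=lambda X:((proj("scene",X)-[290,160])*5).round()
print("tip",f(Sh(.042,.0875)),"corner",f(Sh(.042,.141)),"pivotcorner",f(Sh(0,.141)))
E
python3 go.py -120 3 118
```

```text
tip [293. 275.] corner [302. 188.] pivotcorner [335. 120.]
t 8.28 case-frame tcp mm [-121.9    1.1  116.2] F case [-3.4  1.4  0.3] jaw -0.0
rot [ 0. -0.  0.]
[-120.    3.  118.] [-1.9  1.9 -1.8]
```

View pics/sh2.png

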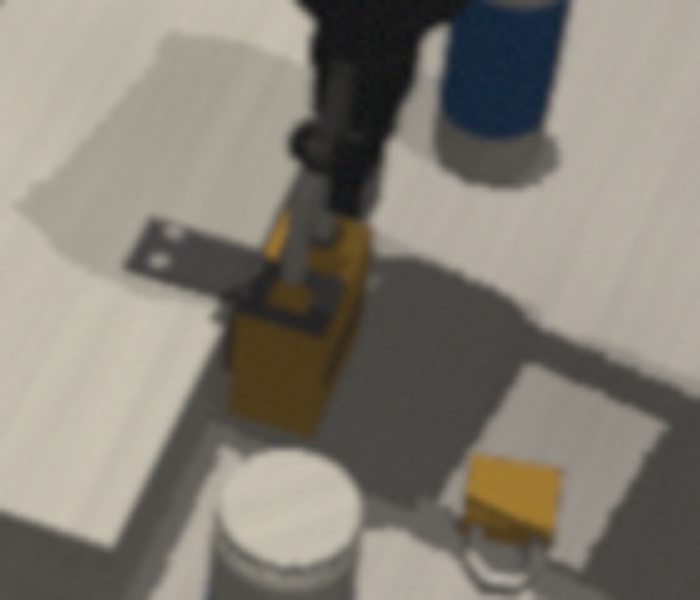

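Call:
{"op": "step_arm", "data": {
  "plan": [
    {"linear": [-1, 1, 0], "delta_rot": [0, 0, 0], "jaw": 0},
    {"linear": [-2, 1, 0], "delta_rot": [0, 0, 0], "jaw": 0},
    {"linear": [-2.5, 1, 0], "delta_rot": [0, 0, 0], "jaw": 0},
    {"linear": [-3, 1, 0], "delta_rot": [0, 0, 0], "jaw": 0},
    {"linear": [-3, 1, 0], "delta_rot": [0, 0, 0], "jaw": 0}
  ]
}}

```text
time: 8.9
position: [0.5519, -0.0341, 0.116]
tool_rot: [[-0.998, -0.059, -0.003], [-0.059, 0.998, -0.001], [0.003, -0.0, -1.0]]
ft_force: [-13.0, -1.0, 2.8]
grip_width: -0.002
```

Call:
{"op": "step_arm", "data": {
  "plan": [
    {"linear": [8, 0, 0], "delta_rot": [0, 0, 0], "jaw": 0},
    {"linear": [14, 0, 0], "delta_rot": [0, 0, 0], "jaw": 0},
    {"linear": [14, 0, -25], "delta_rot": [0, 0, 0], "jaw": 0},
    {"linear": [14, 0, -48], "delta_rot": [0, 0, 0], "jaw": 0},
    {"linear": [14, -2, -50], "delta_rot": [0, 0, 0], "jaw": 0}
  ]
}}

```text
time: 9.52
position: [0.5396, -0.0368, 0.168]
tool_rot: [[-0.998, -0.06, 0.003], [-0.06, 0.998, -0.0], [-0.003, -0.001, -1.0]]
ft_force: [0.2, -0.3, -0.1]
grip_width: -0.001
```

```bash
python3 go.py -107 0 150 -107 0 122
```

```text
t 9.53 case-frame tcp mm [-1.322e+02 -1.000e-01  1.680e+02] F case [ 0.2 -0.3 -0.1] jaw -0.0
rot [-0.   0.2  0.1]
[-107.    0.  150.] [-25.1   0.1  18.1]
[-107.    0.  122.] [-25.    0.1  46.1]
```

Call:
{"op": "step_arm", "data": {
  "plan": [
    {"linear": [-13, 0, 0], "delta_rot": [0, 0, 0], "jaw": 0},
    {"linear": [-25, 0, 0], "delta_rot": [0, 0, 0], "jaw": 0},
    {"linear": [-25, 0, 10], "delta_rot": [0, 0, 0], "jaw": 0},
    {"linear": [-25, 0, 18], "delta_rot": [0, 0, 0], "jaw": 0},
    {"linear": [-25, 0, 21], "delta_rot": [0, 0, 0], "jaw": 0}
  ]
}}

```text
time: 10.15
position: [0.5636, -0.0351, 0.1445]
tool_rot: [[-0.998, -0.06, -0.001], [-0.06, 0.998, 0.0], [0.001, 0.0, -1.0]]
ft_force: [-0.6, 0.4, 3.1]
grip_width: 0.001
```

```bash
python3 go.py -107 0 122
```

```text
t 10.15 case-frame tcp mm [-108.1    0.2  144.5] F case [-0.6  0.5  3.1] jaw 0.0
rot [ 0.  -0.   0.1]
[-107.    0.  122.] [-1.1 -0.2 22.5]
```

Contact at the bar height with a spring-like 3 N; pressing home.

Call:
{"op": "step_arm", "data": {
  "plan": [
    {"linear": [-1, 0, 6], "delta_rot": [0, 0, 0], "jaw": 0},
    {"linear": [-1, 0, 12], "delta_rot": [0, 0, 0], "jaw": 0},
    {"linear": [-1, 0, 17], "delta_rot": [0, 0, 0], "jaw": 0},
    {"linear": [-1, 0, 21], "delta_rot": [0, 0, 0], "jaw": 0},
    {"linear": [-1, 0, 24], "delta_rot": [0, 0, 0], "jaw": 0}
  ]
}}

```text
time: 10.78
position: [0.5653, -0.035, 0.1218]
tool_rot: [[-0.998, -0.06, 0.001], [-0.06, 0.998, -0.0], [-0.001, -0.0, -1.0]]
ft_force: [-1.4, 1.4, 9.1]
grip_width: -0.002
```

```bash
python3 go.py -107 0 119
```

```text
t 10.78 case-frame tcp mm [-1.064e+02  1.000e-01  1.218e+02] F case [-1.3  1.5  9.1] jaw -0.0
rot [-0.   0.1  0.1]
[-107.    0.  119.] [ 0.6 -0.1  2.8]
```

Call:
{"op": "step_arm", "data": {
  "plan": [
    {"linear": [0, 0, 1.5], "delta_rot": [0, 0, 0], "jaw": 0},
    {"linear": [0, 0, 3], "delta_rot": [0, 0, 0], "jaw": 0},
    {"linear": [0, 0, 4], "delta_rot": [0, 0, 0], "jaw": 0},
    {"linear": [0, 0, 4], "delta_rot": [0, 0, 0], "jaw": 0},
    {"linear": [0, 0, 4], "delta_rot": [0, 0, 0], "jaw": 0}
  ]
}}

```text
time: 11.4
position: [0.5655, -0.035, 0.1185]
tool_rot: [[-0.998, -0.06, 0.002], [-0.06, 0.998, -0.0], [-0.002, -0.0, -1.0]]
ft_force: [-2.7, 1.9, 13.8]
grip_width: -0.001
```

Call:
{"op": "step_arm", "data": {
  "plan": [
    {"linear": [0, 0, -20], "delta_rot": [0, 0, 0], "jaw": 0},
    {"linear": [0, 0, -70], "delta_rot": [0, 0, 0], "jaw": 0},
    {"linear": [0, 0, -120], "delta_rot": [0, 0, 0], "jaw": 0},
    {"linear": [40, 0, -150], "delta_rot": [0, 0, 0], "jaw": 0},
    {"linear": [80, 0, -150], "delta_rot": [0, 0, 0], "jaw": 0}
  ]
}}

```text
time: 12.02
position: [0.4848, -0.04, 0.2703]
tool_rot: [[-0.998, -0.06, 0.004], [-0.06, 0.998, -0.001], [-0.004, -0.001, -1.0]]
ft_force: [-0.3, -0.5, 0.0]
grip_width: -0.002
```

```bash
python3 go.py
python3 - <<'E'
from fit import *
a=eyes.grab_frame("scene")[130:330,230:450]; cv2.imwrite("pics/end.png",cv2.resize(a,(660,600),interpolation=cv2.INTER_CUBIC))
p=np.load("p.npy"); p[4]=0; W,L,Sh=model(p); f=lambda X:((proj("scene",X)-[230,130])*3).round()
for z in(.146,.122): print(z,"top",f(Sh(.021,z)),"free corner",f(Sh(.042,z-.005)))
E
```

```text
t 12.03 case-frame tcp mm [-1.871e+02 -1.000e-01  2.703e+02] F case [-0.4 -0.5  0. ] jaw -0.0
rot [-0.   0.2  0.1]
0.146 top [372. 177.] free corner [361. 203.]
0.122 top [369. 201.] free corner [358. 227.]
```

View pics/end.png

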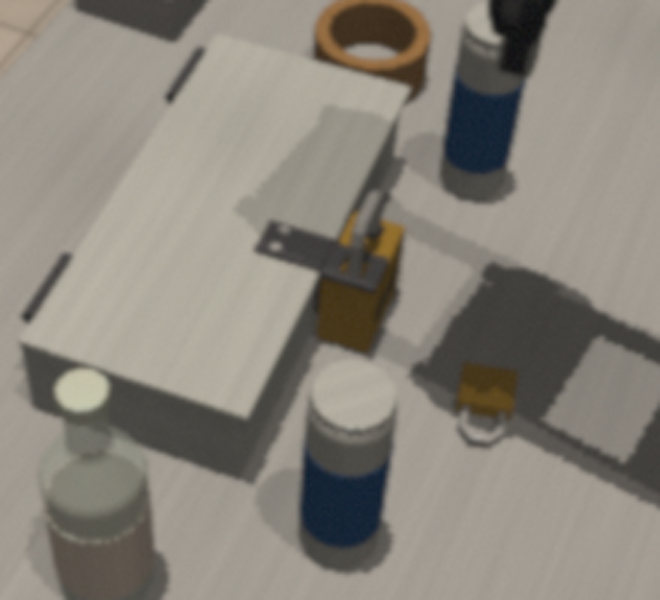

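```bash
python3 -c "
from cell import workorder; print(workorder.finish_job())"
```

```text
the job is handed in; nothing more can be done
None
```

The knife case is locked and the job is handed in, at about 12 s of the 56 s allowed.

- **Lid:** I pushed it down along its arc until it met firm resistance at 80.4 mm (11 N). The later picture showed the hasp eye over the hole.
- **Shackle swing:** I pushed it round to its stop, where the force reached 13 N. The picture showed the free leg's tip within a pixel of where it should be when in line.
- **Locking:** I pressed the shackle down until the fingertips were at 118.5 mm with 13.8 N, then took the hand away. The last picture shows the bar at about row 205, against 201 expected when pressed home and 177 when raised, so the pawl holds it down.
- **Other things:** The cans, bottle, tape and small padlock look undisturbed in the last picture. I did not measure their positions again. The hand is clear at 0.27 m height, with no real force reading.

No check failed. During the first push on the lid, the force briefly reached about 29 N and then settled to about 6 N.

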